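# Stack the macaron totes

### The arm

A 6-joint arm with a two-finger parallel gripper is mounted at the origin on the work surface. World frame = base frame: x ahead of the robot, y to its left, z up, the work surface at z = 0. Lengths are in m, angles in rad, forces in N, time in s.
With the tool pointing down it reaches from about 0.3 to 0.75 m from the base axis. Payload 8.5 kg.
Tool frame: the origin (TCP) lies on the centre line of the jaws, within the pads' length; the fingertips stand 14 mm ahead of it and the grasp point (between the pads) lies 5 mm behind it; z points along the fingers, y is the line along which they close (so a half turn about z gives the same grasp; the last joint's range is limited). The gripper opens to 88 mm and grips with 3 to 60 N. Pads are 18 mm wide; open, the fingers measure 123 mm over their backs; the gripper's body (75 mm by 187 mm) begins 45 mm behind the grasp point.
Start: joints at [-1.361, 0.381, 1.297, -0, 1.464, -0.215], TCP at [0.227, -0.501, 0.253] pointing down, gripper open.
Joint ranges: [-3.11, 3.11], [-0.89, 2.33], [0.22, 2.48], [-1.42, 4.56], [0.17, 2.85], [-2.88, 2.88]. Speed limits (rad/s): [2.39, 2.39, 3.14, 3.14, 3.14, 3.14].

### API

Orientations are given as a unit quaternion [x, y, z, w].
In Python, from cell import bot gives the robot as it stands.
- The arm moves only by the shell command python3 inch.py 'ROWS' [OPENING] [FORCE]. ROWS is a JSON list of rows, 1 to 5 of them, each of 4 numbers: dx, dy, dz in m, then a turn about the tool's z in rad; each row is the pose to reach, as a shift and turn from the pose commanded when the command began, along the tool's axes at that moment; what a row does not reach only later rows make up. A row lasts 1/10 s, in which the tool goes at most 0.05 m and 0.15 rad, less where a joint would pass 70% of its speed; a pose out of reach is approached as far as the arm can. OPENING is the finger opening in m, set as the command begins (- or left out keeps the last). The fingers move at their own pace and stop on an object; FORCE is the grip in N (left out, the last holds). Time passes only in rows, so rows that do not move let the fingers close. It prints the time, the measured TCP pose, the force, the opening and the grip force at its end. Input that does not fit is refused with a message, and nothing moves.
- bot.get_obs(): the state, without advancing time (a new reading comes with each control period).
- bot.grab_frame(name): name is "scene" or "top" or "wrist"; returns (picture, depth): 400x640x3 uint8, red, green, blue; 400x640 float32, m along the optical axis (not along the pixel's ray), 0 where there is no reading.
- bot.get_calibration(name): a dict with "fx", "fy", "cx", "cy" (pixels), "R" (3x3) and "t" (3): a world point X has camera coordinates R X + t; the wrist camera has in their place "hand_eye" (4x4, takes a point from camera to tool coordinates, whose origin is the TCP and whose axes are the flange's). Camera axes: x right, y down, z forward; pixel columns grow to the right and rows downward; lengths in m; the calibration is good to about 2 mm. A picture is of the moment at which its call begins: read the wrist's pose just before it. get_calibration takes no time and is no camera call.
- bot.hand_in(): hands the job in; it is judged then, once.
The state is a dict: "clock": time; "joints": joint angles; "qvel": joint speeds; "joint_torque": joint torques, N m; "position": TCP position; "orientation": TCP orientation; "ft_force": force on the tool from outside, world axes, zero at the start; "moment": the same for the moment, N m; "gripper_width": finger opening in m; "finger_force": force on a finger pad.
Only numpy, scipy, OpenCV 4.12 (cv2) and the standard library are available. Lean on these libraries where they do the work, as an engineer would, in place of code of your own. Each camera call takes 0.05 s, during which the arm holds its last target. There are 200 camera calls.

### The job

Stack the two loose macaron totes on the one standing in the gilt sheet pan: first the filled one, then the empty one on top. Turn each end for end to the tote below it, so that its feet stand squarely on that tote's rim and it never drops inside onto the macarons. Keep the totes upright, set them down gently, and leave the bottom tote and the other things on the counter where they are.

Things in the scene. Friction and masses are not known exactly. Their poses are not given: they have to be found in the camera images.
- base_tote: Grey stack-nest tote, open top, 170 long (x) x 66 wide (y) x 80 high, origin centre of underside, z up. Rim band at heights 62-80: vertical outer faces 66 apart, 6 thick, mouth 158 x 54; 3.5 walls below lean inward. The +x end wall is low (top 47, gap in the rim), the -x end full height. Holds 6 macarons (tops at 37); 0.25 kg, loose in the sheet pan, standing on its floor, 3 above the counter.
- filled_tote: Same tote and axes as base_tote, with 6 macarons, about 0.25 kg, loose on the counter at one side of the pan. Grip any tote across its 66 mm width at the rim band (height about 71), between its x=0 and x=+30, where no slot is.
- empty_tote: Same tote and axes, empty, about 0.15 kg, on the other side of the pan. Stacked (x axis reversed to that of the tote below) feet rest on the rim: its origin is 74 above the lower one's, its base 6 inside the mouth with play of about 3 sideways, 5 lengthways. With x axes the same way it nests: feet go down the slots, origin only 34 above.
- base_tote_low_end (a point): Middle of base_tote's low end wall, at its x=+80, y=0, z=45. Every tote's long sides have two open slots 26 wide, from the rim down, at its x=+55 and x=-25; below each slot a block foot 20 long reaches out to y=+-33, underside at height 6, top at 34.
- filled_tote_low_end (a point): Middle of filled_tote's low end wall, at its x=+80, y=0, z=45.
- empty_tote_low_end (a point): Middle of empty_tote's low end wall, at its x=+80, y=0, z=45.
- sheet_pan: Fixed gilt baking sheet 250 (x) x 170 (y), rim 16 high, floor 3 thick; origin under its centre.
- jar: Bystander: amber glass jar, 68 diameter, 100 high; origin under its centre.
- muffin: Bystander: dark muffin, 72 diameter, 75 high; origin under its centre.
- cheesecake: Bystander: small round cheesecake, 68 diameter, 62 high with berries; origin under its centre.
- cutter: Bystander: round steel pastry cutter (open ring), 60 diameter, 40 high; origin under its centre.

How it is judged:
On the way, in this order (a step that is already met when the one before it is completed fails the run):
1. the filled tote stands on the rim of the base tote, turned end for end, let go (z of filled_tote in the frame of base_tote between 0.069 and 0.079 m and x of filled_tote in the frame of base_tote between -0.01 and 0.01 m and y of filled_tote in the frame of base_tote between -0.006 and 0.006 m and x of filled_tote_low_end in the frame of base_tote below -0.06 m and angle between the x axis of filled_tote and the x axis of base_tote, either way round below 0.09 rad and angle between filled_tote's own z axis and vertical below 0.06 rad and contact force between the fingers and filled_tote below 0.3 N and linear speed of filled_tote below 0.03 m/s), for 0.2 s.
2. the empty tote stands on the rim of the filled tote, turned end for end to it, let go (z of empty_tote in the frame of filled_tote between 0.069 and 0.079 m and x of empty_tote in the frame of filled_tote between -0.01 and 0.01 m and y of empty_tote in the frame of filled_tote between -0.006 and 0.006 m and x of empty_tote_low_end in the frame of filled_tote below -0.06 m and angle between the x axis of empty_tote and the x axis of filled_tote, either way round below 0.09 rad and angle between empty_tote's own z axis and vertical below 0.06 rad and contact force between the fingers and empty_tote below 0.3 N and linear speed of empty_tote below 0.03 m/s), for 0.2 s.
At the end, for the whole second after the job is handed in: Filled tote on the base tote, empty tote on the filled one, each end for end to the one below (x axes opposed within 0.09 rad), 69-79 mm above it, within 10 mm lengthways, 6 mm sideways, level within 0.06 rad; base tote level, within 25 mm of its start; all at rest (z of filled_tote in the frame of base_tote between 0.069 and 0.079 m and x of filled_tote in the frame of base_tote between -0.01 and 0.01 m and y of filled_tote in the frame of base_tote between -0.006 and 0.006 m and x of filled_tote_low_end in the frame of base_tote below -0.06 m and angle between the x axis of filled_tote and the x axis of base_tote, either way round below 0.09 rad and angle between each of filled_tote, empty_tote, base_tote's own z axis and vertical below 0.06 rad and z of empty_tote in the frame of filled_tote between 0.069 and 0.079 m and x of empty_tote in the frame of filled_tote between -0.01 and 0.01 m and y of empty_tote in the frame of filled_tote between -0.006 and 0.006 m and x of empty_tote_low_end in the frame of filled_tote below -0.06 m and angle between the x axis of empty_tote and the x axis of filled_tote, either way round below 0.09 rad and distance of base_tote from where it was at the start of the episode below 0.025 m and linear speed of each of base_tote, filled_tote, empty_tote below 0.02 m/s); the robot touches nothing.
It fails at once if a tote drops inside the tote below (nests on the macarons) (distance between any of filled_tote, empty_tote and base_tote below 0.055 m or distance between empty_tote and filled_tote below 0.055 m).
It fails at once if a tote is set down hard (over 40 N on the tote below) (contact force between filled_tote and base_tote above 40 N or contact force between empty_tote and filled_tote above 40 N).
It fails at once if a tote is tipped by more than 0.6 rad (angle between any of base_tote, filled_tote, empty_tote's own z axis and vertical above 0.6 rad).
It fails at once if another thing on the counter is shifted by more than 30 mm (distance of any of jar, muffin, cheesecake, cutter from where it was at the start of the episode above 0.03 m).
It also fails if it takes over 54 s, if anything falls off the work surface, if the arm or the gripper's body presses on something with over 40 N, if the wrist force passes 120 N, or if a joint passes its speed limit or range.

## Working session

There is one attempt and no reset: what is moved stays moved. The work goes in short steps, Python scripts to look and compute and a shell command to move; the robot and the scene stay as the last step left them, time stands still between calls to the robot, and variables do not carry over. Pictures are saved under pics/ and viewed, at most 10 in all, crops included, and the job is handed in when it is done.

```bash
ls; mkdir -p pics
cat > h.py <<'E'
import numpy as np,cv2
from cell import bot
def pts(name):
    o=bot.get_obs(); im,d=bot.grab_frame(name); c=bot.get_calibration(name)
    v,u=np.mgrid[0:400,0:640]
    P=np.stack([(u-c['cx'])/c['fx']*d,(v-c['cy'])/c['fy']*d,d],-1)
    if 'R' in c: W=(P-np.array(c['t']))@np.array(c['R'])
    else:
        from scipy.spatial.transform import Rotation as R
        H=np.array(c['hand_eye']); W=P@H[:3,:3].T+H[:3,3]
        W=W@R.from_quat(o['orientation']).as_matrix().T+o['position']
    W[d==0]=np.nan
    return im,d,W
E
python3 - <<'E'
from h import *
for n in ['top','scene']:
    im,d,W=pts(n); cv2.imwrite(f'pics/{n}0.png',im[...,::-1]); np.savez(f'{n}0.npz',im=im,W=W)
    c=bot.get_calibration(n); print(n,{k:np.round(v,3).tolist() for k,v in c.items()})
print(bot.get_obs())
E
```

```text
cell.py
inch.py
pics
top {'fx': 468.111, 'fy': 468.111, 'cx': 321.336, 'cy': 194.488, 'R': [[0.0, -1.0, -0.002], [-0.994, -0.0, -0.107], [0.107, 0.002, -0.994]], 't': [0.011, 0.533, 1.27]}
scene {'fx': 499.003, 'fy': 499.003, 'cx': 323.109, 'cy': 210.302, 'R': [[-0.9, 0.437, 0.005], [0.355, 0.738, -0.574], [-0.254, -0.514, -0.819]], 't': [0.485, -0.167, 1.325]}
{'clock': 0.1, 'joints': array([-1.36128550e+00,  3.81095290e-01,  1.29816040e+00, -4.45037792e-06,
        1.46360618e+00, -2.15312088e-01]), 'qvel': array([ 5.33589509e-04, -8.21811448e-04, -3.54945605e-03, -5.89866535e-05,
       -1.24580013e-03, -1.17753796e-03]), 'joint_torque': array([ 2.65688650e-03, -4.38653147e+01, -2.24911898e+01,  7.14621507e-02,
        3.42074235e-02, -7.48014327e-05]), 'position': array([ 0.22662752, -0.50087568,  0.25222569]), 'orientation': array([ 9.77525132e-01,  2.10817964e-01, -3.71498280e-07, -6.34611259e-04]), 'ft_force': array([ 0.84340541, -0.54787522, -0.00754696]), 'moment': array([-0.00053688,  0.0023708 ,  0.04205598]), 'finger_force': 0.0, 'gripper_width': 0.08795536780966962}
```

View pics/top0.png

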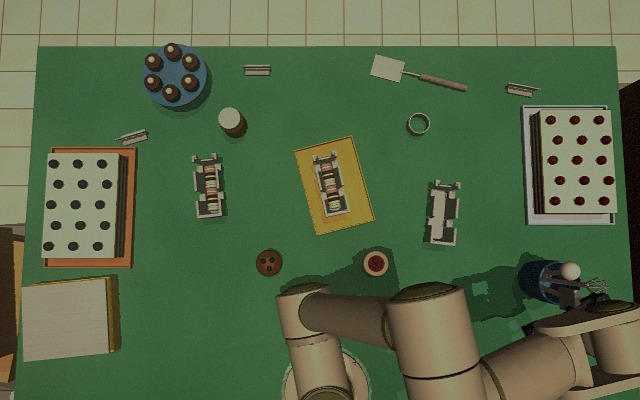

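View pics/scene0.png

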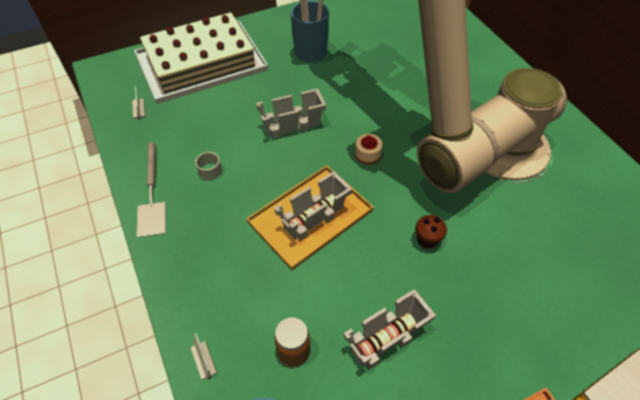

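The top view shows three totes: filled near (208,187), base in the pan near (330,185) and empty near (443,212). All their low ends seem to point away from the robot (up in the picture). I'll fit the rim template to the points to check this.

```bash
cat >> h.py <<'E'
from scipy.spatial import cKDTree
from scipy.optimize import minimize
def template():
    s=.0015; T=[]
    for x in np.arange(-.085,.0851,s):
        for y in np.arange(-.033,.0331,s):
            side=abs(y)>=.027 and abs(x-.055)>.013 and abs(x+.025)>.013
            if side and x<.08 or x<=-.079 : T.append((x,y))
    return np.array(T)
TT=template()
def fit(P,x0=None,trim=.01):
    """P: Nx2 rim-top points -> (cost, x,y,yaw) of tote"""
    kp=cKDTree(P); best=None
    def cost(q):
        c,s=np.cos(q[2]),np.sin(q[2]); R=np.array([[c,-s],[s,c]])
        M=TT@R.T+q[:2]
        a=kp.query(M)[0]; b=cKDTree(M).query(P)[0]
        return 1e3*(np.minimum(a,trim).mean()+np.minimum(b,trim).mean())
    m=(P.min(0)+P.max(0))/2
    starts=[(m[0],m[1],t) for t in np.arange(-np.pi,np.pi,np.pi/8)] if x0 is None else [x0]
    starts=sorted(starts,key=cost)[:4]
    for x in starts:
        S=np.array(x)+np.array([[0,0,0],[.006,0,0],[0,.006,0],[0,0,.1]])
        r=minimize(cost,x,method='Nelder-Mead',options=dict(initial_simplex=S,xatol=1e-4,fatol=1e-4))
        if best is None or r.fun<best.fun: best=r
    return best.fun,best.x
E
cat > m1.py <<'E'
from h import *
for n in ['top','scene']:
    W=np.load(f'{n}0.npz')['W']
    boxes={'top':dict(filled=(175,140,240,230),base=(300,135,365,230),empty=(415,170,475,255)),
     'scene':dict(filled=(335,285,440,370),base=(265,165,360,245),empty=(250,82,335,140))}[n]
    for k,(a,b,c,d) in boxes.items():
        P=W[b:d,a:c].reshape(-1,3); z=P[:,2]; lo=.068
        zt=np.nanpercentile(z[z>.06],[50,95])
        P=P[(z>lo)&(z<.1)]
        f,q=fit(P[:,:2]); print(n,k,len(P),'z',zt.round(4),'cost',round(f,2),q.round(4))
E
python3 m1.py
```

```text
top filled 421 z [0.0779 0.0837] cost 2.14 [0.5534 0.3172 0.1235]
top base 384 z [0.082 0.087] cost 2.44 [ 0.5583 -0.0129  0.2199]
top empty 432 z [0.0785 0.0842] cost 2.22 [ 0.4816 -0.3158 -0.1118]
scene filled 866 z [0.0784 0.0829] cost 1.97 [0.5533 0.3205 0.125 ]
scene base 797 z [0.0788 0.086 ] cost 2.23 [ 0.5586 -0.01    0.2244]
scene empty 584 z [0.0754 0.0829] cost 2.53 [ 0.481  -0.3133 -0.1177]
```

Both views agree within about 3 mm, the rim heights match 80 and 83 mm, and all low ends face away from the robot. Next I'll refine with the wrist camera, passing over empty, then base, then filled.

```bash
cat >> h.py <<'E'
from scipy.spatial.transform import Rotation as Rot
def delta(p,yaw):
    """shift in tool axes and turn about tool z from present pose to world p, tool-x yaw (unwrapped choice printed)"""
    o=bot.get_obs(); R=Rot.from_quat(o['orientation']).as_matrix()
    y0=np.arctan2(R[1,0],R[0,0]); d=R.T@(np.array(p)-o['position'])
    t=(-(yaw-y0)+np.pi)%(2*np.pi)-np.pi
    print('t',round(o['clock'],2),'d',d.round(4),'turn',round(t,4),'q6',round(o['joints'][5],2),'pos',o['position'].round(4),'yaw',round(y0,4),'F',o['ft_force'].round(1))
E
python3 - <<'E'
from h import *
c=bot.get_calibration('wrist'); H=np.array(c['hand_eye']); print(H.round(3),c['fx'],c['cx'],c['cy'])
delta((.48,-.315,.30),-.115)
E
```

```text
[[ 0.    -0.965 -0.261  0.067]
 [ 1.     0.001 -0.001 -0.   ]
 [ 0.001 -0.261  0.965 -0.132]
 [ 0.     0.     0.     1.   ]] 298.9594284923349 321.72698255734485 201.5497635352199
t 0.1 d [ 0.3075 -0.065  -0.0476] turn 0.5398 q6 -0.22 pos [ 0.2266 -0.5009  0.2522] yaw 0.4248 F [ 0.8 -0.5 -0. ]
```

```bash
python3 inch.py '[[0.05, -0.01, 0, 0.1], [0.1, -0.025, 0, 0.2], [0.15, -0.04, 0, 0.3], [0.2, -0.055, 0, 0.4], [0.25, -0.07, 0, 0.5]]' && python3 inch.py '[[0.05, -0.01, 0, 0.04], [0.07, -0.02, 0, 0.04], [0.07, -0.02, 0, 0.04], [0.07, -0.02, 0, 0.04]]'
cat > w.py <<'E'
import sys
from h import *
name,zr,x,y=sys.argv[1],*map(float,sys.argv[2:5])
for i in range(2):
    im,d,W=pts('wrist')
    m=(np.hypot(W[...,0]-x,W[...,1]-y)<.115)&(W[...,2]>zr-.012)&(W[...,2]<zr+.012)
    P=W[m]; s=P[::max(1,len(P)//2500)]; f,q=fit(s[:,:2]); print(name,len(P),'z',np.percentile(P[:,2],[50,90]).round(4),'cost',round(f,2),q.round(4))
cv2.imwrite(f'pics/w_{name}.png',im[...,::-1]); np.savez(f'w_{name}.npz',im=im,W=W)
E
python3 w.py empty .08 .481 -.315; python3 -c "
from h import *
delta((.60,-.01,.25),.222)"
```

```text
clock: 0.6
position: [0.4194, -0.3391, 0.2526]
orientation: [0.999, -0.04, -0.0, -0.0]
ft_force: [0.4, -0.5, -0.2]
gripper_width: 0.088
finger_force: 0.0
clock: 1.0
position: [0.4892, -0.3259, 0.2522]
orientation: [0.998, -0.057, -0.001, -0.0]
ft_force: [0.1, -0.5, -0.0]
gripper_width: 0.0883
finger_force: 0.0
empty 2480 z [0.08   0.0812] cost 1.65 [ 0.481  -0.3144 -0.1127]
empty 2547 z [0.0799 0.0811] cost 1.72 [ 0.4812 -0.3143 -0.1153]
t 1.1 d [ 0.074  -0.3273  0.0027] turn -0.3383 q6 0.9 pos [ 0.4885 -0.3265  0.2527] yaw -0.1163 F [-0.3  0.3  0.5]
```

View pics/w_empty.png

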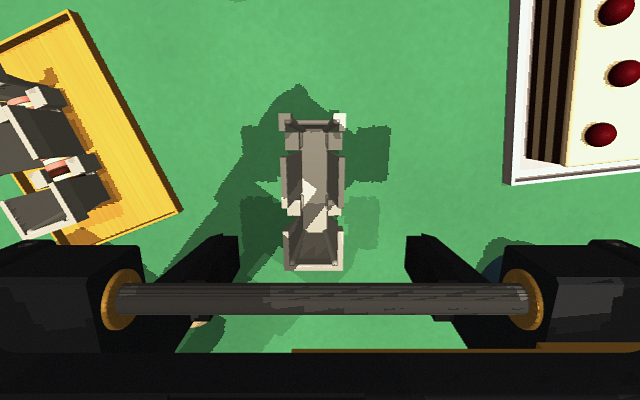

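The wrist view shows the empty tote with its low end at the top (315,125) and its full end at the bottom (313,270). Its two slots sit where the template puts them, and the fit agrees with the other cameras. Next is the base.

```bash
python3 inch.py '[[0.01, -0.045, 0, -0.06], [0.02, -0.09, 0, -0.12], [0.03, -0.135, 0, -0.18], [0.04, -0.18, 0, -0.24], [0.05, -0.225, 0, -0.3]]' && python3 inch.py '[[-0.005, -0.05, 0, -0.04], [-0.01, -0.09, 0, -0.04], [-0.01, -0.11, 0, -0.04], [-0.01, -0.11, 0, -0.04]]'
python3 w.py base .083 .5585 -.0115; python3 -c "
from h import *
delta((.59,.32,.25),.124)"
```

```text
clock: 1.6
position: [0.5646, -0.1076, 0.2532]
orientation: [0.996, 0.092, 0.0, 0.0]
ft_force: [0.9, -0.9, 0.7]
gripper_width: 0.088
finger_force: 0.0
clock: 2.0
position: [0.5339, -0.0008, 0.2533]
orientation: [0.994, 0.113, 0.0, -0.0]
ft_force: [0.1, -0.7, -0.7]
gripper_width: 0.0881
finger_force: 0.0
base 2664 z [0.0829 0.084 ] cost 1.76 [ 0.5585 -0.01    0.2185]
base 2735 z [0.0829 0.0841] cost 1.75 [ 0.5584 -0.01    0.2207]
t 2.1 d [ 0.1255 -0.3027  0.0029] turn 0.1 q6 1.12 pos [ 0.5348 -0.003   0.253 ] yaw 0.224 F [ 0.5 -0.5  0.5]
```

```bash
python3 inch.py '[[0.01, -0.045, 0, 0.02], [0.03, -0.09, 0, 0.04], [0.05, -0.135, 0, 0.06], [0.07, -0.18, 0, 0.08], [0.08, -0.225, 0, 0.1]]' && python3 inch.py '[[0, -0.045, 0, 0], [0.01, -0.083, 0, 0], [0.01, -0.083, 0, 0], [0.01, -0.083, 0, 0]]'
python3 w.py filled .08 .553 .319; python3 -c "
from h import *
q=.124
delta((.553+.015*np.cos(q),.3195+.015*np.sin(q),.12),q)"
```

```text
clock: 2.6
position: [0.5644, 0.2352, 0.2523]
orientation: [0.998, 0.061, 0.0, 0.0]
ft_force: [0.5, -0.7, -0.3]
gripper_width: 0.0884
finger_force: 0.0
clock: 3.0
position: [0.5633, 0.3177, 0.2521]
orientation: [0.998, 0.062, -0.0, 0.0]
ft_force: [-0.3, -0.0, 0.3]
gripper_width: 0.0881
finger_force: 0.0
filled 2498 z [0.0799 0.0811] cost 1.69 [0.5533 0.3213 0.1197]
filled 2492 z [0.0799 0.0811] cost 1.67 [0.5534 0.3214 0.1204]
t 3.1 d [ 0.0052 -0.004   0.1326] turn -0.0016 q6 1.78 pos [0.5632 0.3169 0.2526] yaw 0.1224 F [-0.3 -0.3 -0.1]
```

View pics/w_filled.png

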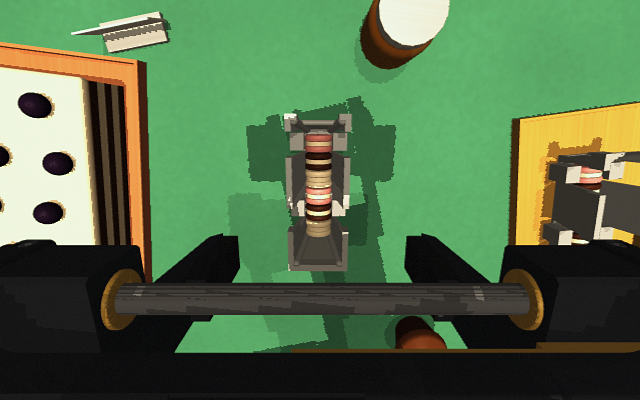

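The filled tote's low end is at the top (318,125) and its full end is near (318,265). The gripper is centred over it, so I'm going down to grip.

```bash
python3 inch.py '[[0.006, -0.0055, 0.04, 0], [0.006, -0.0055, 0.08, 0], [0.006, -0.0055, 0.12, 0], [0.006, -0.0055, 0.15, 0], [0.006, -0.0055, 0.15, 0]]' >/dev/null; python3 -c "
from h import *
q=.121
delta((.5534+.015*np.cos(q),.3213+.015*np.sin(q),.066),q)"
```

```text
t 3.6 d [ 0.002  -0.0004  0.0329] turn 0.0014 q6 1.78 pos [0.5666 0.3226 0.099 ] yaw 0.1224 F [-0.   0.5  0.9]
```

```bash
python3 inch.py '[[0.001, 0, 0.02, 0], [0.001, 0, 0.035, 0], [0.001, 0, 0.035, 0], [0.001, 0, 0.035, 0]]' && python3 inch.py '[[0, 0, 0, 0], [0, 0, 0, 0], [0, 0, 0, 0], [0, 0, 0, 0], [0, 0, 0, 0]]' 0.05 25;python3 inch.py '[[0, 0, 0, 0], [0, 0, 0, 0]]'
```

```text
clock: 4.0
position: [0.5697, 0.3246, 0.0697]
orientation: [0.998, 0.062, 0.001, -0.0]
ft_force: [-0.7, 0.3, 0.1]
gripper_width: 0.0882
finger_force: 0.0
clock: 4.5
position: [0.5691, 0.325, 0.0686]
orientation: [0.998, 0.062, 0.001, 0.0]
ft_force: [-0.1, -2.3, 5.0]
gripper_width: 0.0658
finger_force: 24.9
clock: 4.7
position: [0.5691, 0.325, 0.0686]
orientation: [0.998, 0.062, 0.001, 0.0]
ft_force: [-0.1, -2.4, 5.4]
gripper_width: 0.066
finger_force: 24.9
```

```bash
python3 inch.py '[[0, 0, -0.02, 0], [0, 0, -0.06, 0], [0, 0, -0.105, 0], [0, 0, -0.15, 0], [0, 0, -0.17, 0]]' - 35; python3 inch.py '[[0, 0, 0, 0], [0, 0, 0, 0]]' >/dev/null
python3 - <<'E'
from h import *
im,d,W=pts('wrist'); cv2.imwrite('pics/held.png',im[...,::-1]); np.savez('held.npz',im=im,W=W)
o=bot.get_obs(); R=Rot.from_quat(o['orientation']).as_matrix(); L=(W-o['position'])@R
m=(abs(L[...,1])<.045)&(L[...,0]>.025)&(L[...,0]<.12)&(abs(L[...,2]+.012)<.012)
P=L[m]; print(len(P),P.min(0).round(4),P.max(0).round(4))
# slope of rim along tool x; sides
A=np.c_[P[:,:2],np.ones(len(P))]; print(np.linalg.lstsq(A,P[:,2],rcond=None)[0].round(4))
for s in (1,-1):
    Q=P[P[:,1]*s>0.015]
    for a in np.arange(.03,.09,.01):
        q=Q[abs(Q[:,0]-a)<.005]
        if len(q): print(s,a.round(2),len(q),'y',np.percentile(q[:,1],[3,97]).round(4),'z',np.median(q[:,2]).round(4))
yaw=.2206+np.pi
print(o['joints'].round(2)); delta((.5584,-.01,.25),yaw)
E
```

```text
clock: 5.2
position: [0.5691, 0.3256, 0.242]
orientation: [0.998, 0.063, 0.003, -0.001]
ft_force: [0.6, -0.6, -2.3]
gripper_width: 0.0655
finger_force: 34.9
2939 [ 0.025  -0.0341 -0.0163] [ 0.0675  0.0325 -0.    ]
[-0.1507 -0.04   -0.0025]
1 0.05 313 y [0.0246 0.0318] z -0.014
1 0.06 941 y [0.0192 0.0317] z -0.014
1 0.07 216 y [0.0202 0.0317] z -0.0145
-1 0.03 2 y [-0.0303 -0.028 ] z -0.0111
-1 0.05 289 y [-0.0335 -0.0259] z -0.0117
-1 0.06 924 y [-0.0334 -0.0202] z -0.0117
-1 0.07 254 y [-0.0332 -0.0214] z -0.0123
[0.34 0.58 1.   0.   1.56 1.78]
t 5.45 d [-0.0514  0.3312 -0.0142] turn 3.0459 q6 1.78 pos [0.568  0.325  0.2353] yaw 0.1249 F [ 0.3 -0.5 -2.5]
```

View pics/held.png

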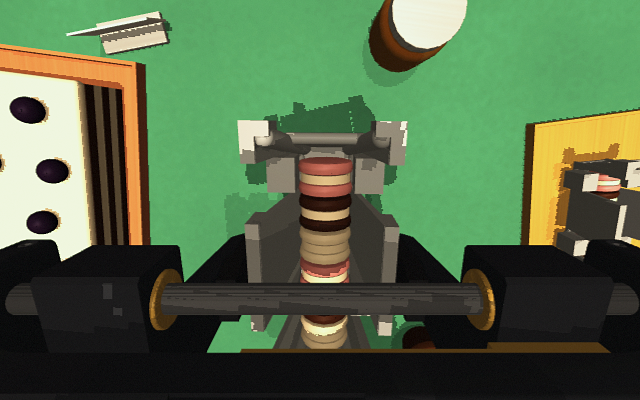

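The held tote is between the fingers, with its low-end rim corners at (255,135) and (390,135). It is centred, with a slight roll of about 0.03 rad. The turn has to be about -3.24 because of the last joint's range.

```bash
python3 inch.py '[[0, 0.02, 0, -0.12], [-0.01, 0.06, 0, -0.26], [-0.02, 0.1, 0, -0.41], [-0.03, 0.14, 0, -0.56], [-0.04, 0.18, 0, -0.71]]'; python3 inch.py '[[0, 0, 0, -0.15], [0, 0, 0, -0.3], [0, 0, 0, -0.45], [0, 0, 0, -0.6], [0, 0, 0, -0.75]]' >/dev/null;python3 inch.py '[[0, 0, 0, -0.15], [0, 0, 0, -0.3], [0, 0, 0, -0.45], [0, 0, 0, -0.6], [0, 0, 0, -0.75]]' >/dev/null; python3 -c "
from h import *
delta((.5418,-.0129,.22),3.362); print(bot.get_obs()['joints'].round(2))"
```

```text
clock: 5.95
position: [0.5504, 0.1404, 0.2355]
orientation: [0.913, 0.408, -0.002, -0.001]
ft_force: [1.5, -0.6, -1.8]
gripper_width: 0.0657
finger_force: 34.9
t 6.95 d [-0.105  -0.114   0.0155] turn -1.0221 q6 -0.73 pos [0.5508 0.1418 0.2354] yaw 2.3399 F [-0.1 -0.1 -2.8]
[ 0.04  0.43  1.27  0.    1.45 -0.73]
```

```bash
python3 inch.py '[[-0.015, -0.016, 0, -0.14], [-0.04, -0.044, 0, -0.28], [-0.07, -0.076, 0, -0.43], [-0.095, -0.103, 0, -0.58], [-0.105, -0.114, 0, -0.72]]'; python3 inch.py '[[0, 0, 0, -0.15], [0, 0, 0, -0.3], [0, 0, 0, -0.3], [0, 0, 0, -0.3], [0, 0, 0, -0.3]]' >/dev/null; python3 -c "
from h import *
delta((.5418,-.0129,.17),3.362)"
```

```text
clock: 7.45
position: [0.5407, -0.0156, 0.2356]
orientation: [0.042, 0.999, 0.0, -0.002]
ft_force: [-0.1, 0.7, -2.1]
gripper_width: 0.0656
finger_force: 34.9
t 7.95 d [-0.0004 -0.0004  0.067 ] turn -0.011 q6 -2.02 pos [ 0.5414 -0.0127  0.2371] yaw -2.9322 F [-0.  -0.7 -2.6]
```

```bash
python3 inch.py '[[0, -0.0004, 0.02, -0.01], [0, -0.0004, 0.05, -0.01], [0, -0.0004, 0.068, -0.01], [0, -0.0004, 0.068, -0.01]]'
cat > hov.py <<'E'
import sys
from h import *
tag=sys.argv[1]
im,d,W=pts('wrist'); cv2.imwrite(f'pics/{tag}.png',im[...,::-1])
o=bot.get_obs(); R=Rot.from_quat(o['orientation']).as_matrix(); L=(W-o['position'])@R
P=L[(abs(L[...,1])<.045)&(L[...,0]>.045)&(L[...,0]<.12)&(abs(L[...,2]+.013)<.01)]
a,b=P[P[:,1]>.026],P[P[:,1]<-.026]
y1,y2=np.percentile(a[:,1],97),np.percentile(b[:,1],3)
xe=np.percentile(P[:,0],99); print('sides',y1.round(4),y2.round(4),'end x',xe.round(4),'z',np.median(a[:,2]).round(4),np.median(b[:,2]).round(4))
c=np.array([xe-.085,(y1+y2)/2,0]); print('held centre in tool',c.round(4),'world',(o['position']+R@c).round(4), 'origin z',o['position'][2]-np.r_[a[:,2],b[:,2]].mean()-.08)
delta((o['position']),3.362)
E
python3 hov.py hover1
```

```text
clock: 8.35
position: [0.5406, -0.0129, 0.1674]
orientation: [-0.11, 0.994, 0.001, -0.003]
ft_force: [0.5, 0.8, -1.7]
gripper_width: 0.0656
finger_force: 34.9
sides 0.0334 -0.0321 end x 0.0678 z -0.0122 -0.0098
held centre in tool [-0.0172  0.0006  0.    ] world [ 0.558  -0.0087  0.1691] origin z 0.09992819914312599
t 8.4 d [0. 0. 0.] turn 0.0005 q6 -2.03 pos [ 0.5414 -0.013   0.1691] yaw -2.9207 F [ 0.  -1.3 -1.8]
```

View pics/hover1.png

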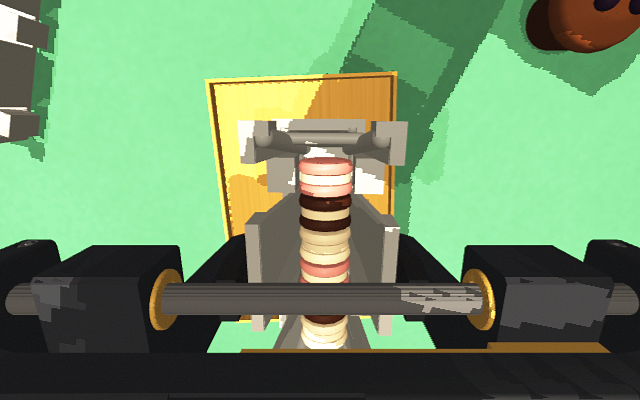

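Hovering: the full-end rim of the base sits right behind the held tote's low end (315,125), so they are aligned. Now lowering gently.

```bash
python3 inch.py '[[0, -0.0007, 0.006, 0], [0, -0.0007, 0.012, 0], [0, -0.0007, 0.014, 0], [0, -0.0007, 0.016, 0], [0, -0.0007, 0.018, 0]]'; python3 inch.py '[[0, 0, 0.001, 0], [0, 0, 0.002, 0], [0, 0, 0.003, 0], [0, 0, 0.003, 0]]' | egrep 'pos|force'
```

```text
clock: 8.9
position: [0.542, -0.0139, 0.1519]
orientation: [-0.111, 0.994, -0.0, 0.0]
ft_force: [-0.5, 0.5, -2.1]
gripper_width: 0.0659
finger_force: 34.9
position: [0.5418, -0.0139, 0.1487]
ft_force: [-0.4, -0.8, -2.8]
finger_force: 34.9
```

```bash
for i in 1 ; do python3 inch.py '[[0, 0, 0.001, 0], [0, 0, 0.002, 0], [0, 0, 0.002, 0]]' | egrep 'pos|force'; done;  python3 inch.py '[[0, 0, 0.001, 0], [0, 0, 0.0015, 0], [0, 0, 0.0015, 0]]' | egrep 'pos|force'
```

```text
position: [0.5419, -0.014, 0.1467]
ft_force: [0.2, -0.2, -1.6]
finger_force: 34.9
position: [0.5419, -0.0142, 0.1461]
ft_force: [-2.9, -2.7, 5.2]
finger_force: 34.8
```

```bash
python3 inch.py '[[0, 0, 0.0005, 0], [0, 0, 0.0005, 0]]' - 6| egrep 'pos|force'; python3 inch.py '[[0, 0, 0, 0], [0, 0, 0, 0], [0, 0, 0, 0], [0, 0, 0, 0]]' 0.088; python3 inch.py '[[0, 0, -0.02, 0], [0, 0, -0.05, 0], [0, 0, -0.09, 0], [0, 0, -0.13, 0], [0, 0, -0.15, 0]]' >/dev/null;python3 inch.py '[[0, 0, -0.01, 0], [0, 0, -0.02, 0], [0, 0, -0.02, 0]]' >/dev/null; python3 w.py stack1 .157 .5584 -.01; python3 -c "
from h import *
delta((.46,-.31,.3),3.027)"
```

```text
position: [0.542, -0.0139, 0.1453]
ft_force: [-2.5, -0.3, 4.8]
finger_force: 5.9
clock: 10.5
position: [0.5419, -0.0139, 0.1446]
orientation: [-0.111, 0.994, 0.0, -0.0]
ft_force: [0.1, 0.6, 0.2]
gripper_width: 0.0879
finger_force: 0.0
stack1 2720 z [0.1569 0.1581] cost 1.69 [ 0.5572 -0.0086 -2.9177]
stack1 2687 z [0.1569 0.1581] cost 1.7 [ 0.5572 -0.0087 -2.9186]
t 11.4 d [ 0.1449 -0.2708  0.0137] turn 0.3367 q6 -2.04 pos [ 0.5417 -0.0139  0.3137] yaw -2.9195 F [-0.  -0.9  1.8]
```

View pics/w_stack1.png

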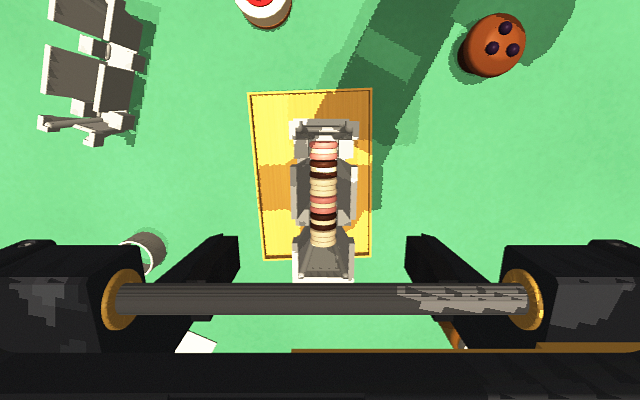

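The filled tote stands level on the base: its rim is at 157 mm (83 + 74), about 1-2 mm off in plan, at yaw -2.919 against the base's 0.221 + pi. Now the empty tote.

```bash
python3 inch.py '[[0.01, -0.02, 0, 0.06], [0.03, -0.06, 0, 0.13], [0.05, -0.11, 0, 0.2], [0.07, -0.155, 0.01, 0.27], [0.09, -0.2, 0.03, 0.336]]' >/dev/null; python3 inch.py '[[0.005, -0.04, 0.01, 0], [0.01, -0.075, 0.02, 0], [0, -0.09, 0.03, 0], [-0.005, -0.09, 0.03, 0], [-0.005, -0.09, 0.03, 0]]'; python3 w.py empty2 .08 .481 -.315; python3 -c "
from h import *
q=-.114
delta((.481+.015*np.cos(q),-.3143+.015*np.sin(q),.066),q+np.pi)"
```

```text
clock: 12.4
position: [0.4945, -0.3118, 0.2565]
orientation: [0.057, 0.998, 0.001, -0.001]
ft_force: [-0.9, 1.3, 0.6]
gripper_width: 0.088
finger_force: 0.0
empty2 2680 z [0.0801 0.0811] cost 1.62 [ 0.4806 -0.3145 -0.1165]
empty2 2630 z [0.08   0.0812] cost 1.64 [ 0.4799 -0.3145 -0.1129]
t 12.5 d [-0.002  -0.0046  0.1916] turn 0.0015 q6 -2.22 pos [ 0.4944 -0.3112  0.2576] yaw 3.0291 F [-0.1  0.4 -0.1]
```

```bash
python3 inch.py '[[-0.0015, -0.0045, 0.04, 0], [-0.0015, -0.0045, 0.085, 0], [-0.0015, -0.0045, 0.13, 0], [-0.0015, -0.0045, 0.16, 0], [-0.0015, -0.0045, 0.16, 0]]' >/dev/null; python3 inch.py '[[0, 0, 0.015, 0], [0, 0, 0.03, 0], [0, 0, 0.03, 0]]'; python3 inch.py '[[0, 0, 0, 0], [0, 0, 0, 0], [0, 0, 0, 0], [0, 0, 0, 0], [0, 0, 0, 0]]' 0.05 25;python3 inch.py '[[0, 0, -0.02, 0], [0, 0, -0.06, 0], [0, 0, -0.105, 0], [0, 0, -0.15, 0], [0, 0, -0.19, 0]]' - 35; python3 inch.py '[[0, 0, -0.02, 0], [0, 0, -0.02, 0], [0, 0, -0.02, 0]]'; python3 hov.py held2;  python3 -c "
from h import *
delta((.541,-.012,.28),3.363)"
```

```text
clock: 13.3
position: [0.4954, -0.3164, 0.0681]
orientation: [0.056, 0.998, 0.0, 0.0]
ft_force: [-0.4, -0.4, -0.2]
gripper_width: 0.0879
finger_force: 0.0
clock: 13.8
position: [0.4955, -0.3171, 0.0685]
orientation: [0.057, 0.998, -0.0, 0.001]
ft_force: [-0.3, 1.1, 6.0]
gripper_width: 0.0659
finger_force: 25.0
clock: 14.3
position: [0.4949, -0.3168, 0.2598]
orientation: [0.057, 0.998, -0.0, 0.0]
ft_force: [0.6, -0.0, -2.8]
gripper_width: 0.0656
finger_force: 35.0
clock: 14.6
position: [0.4948, -0.3167, 0.2762]
orientation: [0.057, 0.998, 0.001, -0.001]
ft_force: [0.2, 0.3, -2.7]
gripper_width: 0.0654
finger_force: 35.0
sides 0.0332 -0.0324 end x 0.1012 z -0.0121 -0.0121
held centre in tool [0.0162 0.0004 0.    ] world [ 0.4787 -0.3143  0.2755] origin z 0.20702745550512014
t 14.65 d [0. 0. 0.] turn -0.3344 q6 -2.23 pos [ 0.4947 -0.3166  0.2755] yaw 3.0276 F [-0.2 -0.3 -2. ]
t 14.65 d [-0.0113  0.3079 -0.0039] turn -0.3354 q6 -2.23 pos [ 0.4947 -0.3166  0.2755] yaw 3.0276 F [-0.2 -0.3 -2. ]
```

```bash
python3 inch.py '[[-0.002, 0.02, 0, -0.03], [-0.008, 0.06, 0, -0.08], [-0.015, 0.105, 0, -0.14], [-0.02, 0.15, 0, -0.2], [-0.026, 0.195, 0, -0.26]]'>/dev/null;  python3 -c "
from h import *
delta((.5731,-.0055,.27),3.365)"
```

```text
t 15.15 d [-0.0475  0.1131  0.0055] turn -0.0753 q6 -2.16 pos [ 0.5428 -0.1244  0.2754] yaw -2.9935 F [ 0.9  0.1 -1.5]
```

```bash
python3 inch.py '[[-0.015, 0.04, 0, -0.03], [-0.035, 0.08, 0, -0.06], [-0.044, 0.105, 0, -0.075], [-0.0475, 0.113, 0, -0.075], [-0.0475, 0.113, 0, -0.075]]' >/dev/null; python3 inch.py '[[0, 0, 0.015, 0], [0, 0, 0.03, 0], [0, 0, 0.03, 0], [0, 0, 0.03, 0]]'; python3 hov.py hover2;  python3 -c "
from h import *
delta((.5731,-.0055,.22),3.365)"
```

```text
clock: 16.05
position: [0.5736, -0.0087, 0.2473]
orientation: [-0.11, 0.994, 0.0, -0.0]
ft_force: [0.9, -0.5, -1.9]
gripper_width: 0.0652
finger_force: 35.0
sides 0.0331 -0.0324 end x 0.1013 z -0.0112 -0.0111
held centre in tool [0.0163 0.0004 0.    ] world [ 0.5578 -0.0117  0.2478] origin z 0.17843564418133728
t 16.1 d [0. 0. 0.] turn -0.0006 q6 -2.01 pos [ 0.5738 -0.0085  0.2478] yaw -2.9218 F [ 0.9  0.1 -1.6]
t 16.1 d [0.     0.003  0.0278] turn -0.0036 q6 -2.01 pos [ 0.5738 -0.0085  0.2478] yaw -2.9218 F [ 0.9  0.1 -1.6]
```

View pics/hover2.png

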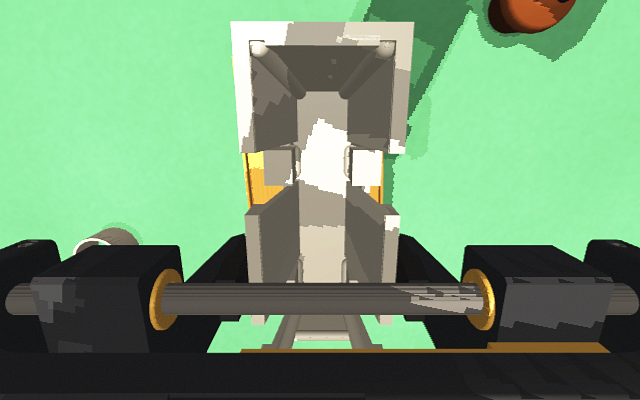

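The empty tote hovers with its full end towards (320,30), over the filled tote's low end. I'll correct 3 mm sideways, then lower.

```bash
python3 inch.py '[[0, 0.003, 0.002, -0.0035], [0, 0.003, 0.008, -0.0035], [0, 0.003, 0.015, -0.0035], [0, 0.003, 0.021, -0.0035], [0, 0.003, 0.021, -0.0035]]'; python3 -c "
from h import *
delta((.5731,-.0055,.22),3.365)"
```

```text
clock: 16.6
position: [0.5726, -0.0045, 0.2252]
orientation: [-0.112, 0.994, 0.0, -0.001]
ft_force: [-0.3, -0.4, -1.0]
gripper_width: 0.0657
finger_force: 35.0
t 16.6 d [-0.0002 -0.0011  0.0052] turn 0.0013 q6 -2.01 pos [ 0.5726 -0.0045  0.2252] yaw -2.9169 F [-0.3 -0.4 -1. ]
```

```bash
python3 inch.py '[[0, -0.0006, 0.001, 0], [0, -0.0006, 0.002, 0], [0, -0.0006, 0.003, 0], [0, -0.0006, 0.003, 0]]'| egrep 'pos|force'; python3 inch.py '[[0, 0, 0.001, 0], [0, 0, 0.0015, 0], [0, 0, 0.0015, 0]]'| egrep 'pos|force'
```

```text
position: [0.5731, -0.0051, 0.2233]
ft_force: [-0.1, -0.1, -1.6]
finger_force: 35.0
position: [0.5731, -0.0051, 0.2218]
ft_force: [0.3, -0.8, -1.1]
finger_force: 35.0
```

```bash
python3 inch.py '[[0, 0, 0.001, 0], [0, 0, 0.0015, 0], [0, 0, 0.0015, 0]]'| egrep 'pos|force'; python3 inch.py '[[0, 0, 0.0005, 0], [0, 0, 0.001, 0], [0, 0, 0.001, 0]]'| egrep 'pos|force'
```

```text
position: [0.5731, -0.0051, 0.2202]
ft_force: [-0.0, 0.2, -1.6]
finger_force: 35.0
position: [0.5732, -0.0051, 0.2195]
ft_force: [0.0, 0.2, -0.5]
finger_force: 35.0
```

```bash
python3 inch.py '[[0, 0, 0.0005, 0], [0, 0, 0.001, 0], [0, 0, 0.001, 0]]'| egrep 'pos|force'
```

```text
position: [0.5734, -0.0051, 0.2194]
ft_force: [-1.8, 0.6, 6.7]
finger_force: 35.0
```

Contact came at the expected height, with about 8 N. Releasing, retreating and checking.

```bash
python3 inch.py '[[0, 0, 0, 0], [0, 0, 0, 0]]' - 6| egrep 'pos|force'; python3 inch.py '[[0, 0, 0, 0], [0, 0, 0, 0], [0, 0, 0, 0], [0, 0, 0, 0]]' 0.088; python3 inch.py '[[0, 0, -0.02, 0], [0, 0, -0.05, 0], [0, 0, -0.09, 0], [0, 0, -0.13, 0], [0, 0, -0.15, 0]]' >/dev/null;python3 inch.py '[[0, 0, 0, 0], [0, 0, 0, 0], [0, 0, 0, 0]]' ; python3 w.py stack2 .231 .5575 -.009
python3 - <<'E'
from h import *
im,d,W=pts('scene'); cv2.imwrite('pics/end.png',im[...,::-1])
E
```

```text
position: [0.5734, -0.0051, 0.2194]
ft_force: [-1.0, 0.3, 4.8]
finger_force: 6.0
clock: 18.8
position: [0.5731, -0.0051, 0.2182]
orientation: [-0.112, 0.994, 0.0, -0.0]
ft_force: [-1.0, 0.3, 0.1]
gripper_width: 0.0877
finger_force: 0.0
clock: 19.6
position: [0.5729, -0.0051, 0.3664]
orientation: [-0.112, 0.994, 0.001, -0.002]
ft_force: [-0.0, 0.6, -0.1]
gripper_width: 0.0882
finger_force: 0.0
stack2 3587 z [0.231  0.2321] cost 1.59 [ 0.5583 -0.0078  0.2249]
stack2 3587 z [0.231  0.2321] cost 1.58 [ 0.5583 -0.0078  0.2247]
```

View pics/end.png

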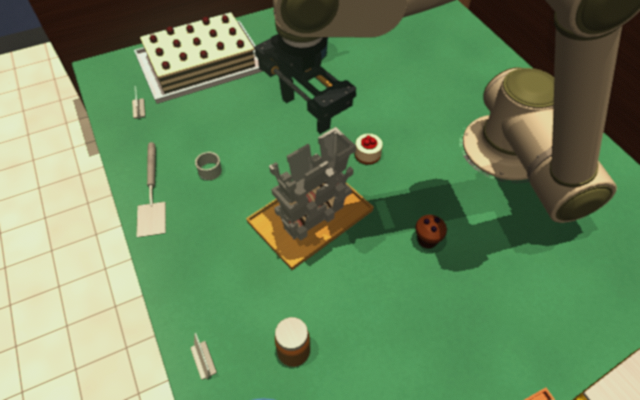

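The three totes are stacked in the pan near (315,190), and the gripper is clear. The top rim is at 231 mm (157 + 74), about 1 mm off in plan, and the bystanders have not moved.

```bash
python3 -c "
from cell import bot
print(bot.hand_in())"
```

```text
the job is handed in; nothing more can be done
None
```

The filled tote stands on the base tote and the empty one on top of it, each turned end for end and about 1–2 mm off centre by the wrist camera; the job was handed in at about 20 s, and no verdict was returned.

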